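# Shut the rice cooker and start it

### The arm

A 6-joint arm with a two-finger parallel gripper is mounted at the origin on the work surface. World frame = base frame: x ahead of the robot, y to its left, z up, the work surface at z = 0. Lengths are in m, angles in degrees, forces in N, time in s.
With the tool pointing down it reaches from about 0.275 to 0.725 m from the base axis. Payload 15.9 kg.
Tool frame: the origin (TCP) lies at the centre of the arm's flange, where the gripper is bolted on; the fingertips stand 173 mm ahead of it and the grasp point (between the pads) lies 155 mm ahead of it; z points along the fingers, y is the direction in which the jaws open and shut (so a half turn about z gives the same grasp; the last joint's range is limited). The gripper opens to 85 mm and grips with 20 to 120 N. Pads are 22 mm wide; open, the fingers measure 114 mm over their backs; the gripper's body (76 mm by 85 mm) begins 54 mm behind the grasp point. The pads swing forward as they close: fully open they stand 13 mm farther back than shut.
Start: joints at [68.64, 12.198, -1.971, 75.831, 0, 90], TCP at [0.182, 0.466, 0.405] pointing down, gripper open.
Joint ranges: [-170.91, 170.91], [-42.67, 98.43], [-65.05, 77.54], [-120.47, 116.71], [-90, 82.35], [-180, 180]. Speed limits (degrees/s): [108.29, 108.29, 136.94, 147.25, 180, 180].

### API

Orientations are given as a 3x3 rotation matrix whose columns are the frame's x, y, z axes.
In Python, from workcell import ctrl gives the robot as it stands.
- The arm moves only by the tool carry_out, never from a script. Its argument "steps" is a list of rows, each a list of 7 numbers: the shift along the tool's x, y, z in mm, then the turn, a rotation vector about the tool's x, y, z in rad, then the gripper command: -1 is shut, 1 is fully open, values between are in proportion. A call has 1 to 5 rows; each row is the pose to reach, as a shift and turn from the pose commanded when the call began, along the tool's axes at that moment; what a row does not reach only later rows make up. A row lasts 1/12 s, in which the tool goes at most 41.7 mm and 7.16 degrees, less where a joint would pass 70% of its speed; a pose out of reach is approached as far as the arm can. A call with a gripper value outside its range is refused whole. The fingers move at their own pace and stop on an object; "newtons" is the grip in N (left out, the last holds). Time passes only in rows, so rows that repeat a pose let the fingers close. It gives the time, the measured TCP pose, the force and the opening at its end, in the units of the state.
- ctrl.get_obs(): the state, without advancing time (a new reading comes with each control period).
- ctrl.snapshot(name): name is "scene" or "top" or "wrist"; returns a dict with "frame" (480x640x3 uint8, blue, green, red), "K" (3x3 intrinsics, pixels), "rvec" (rotation vector, rad) and "tvec" (3), from world to camera coordinates, as OpenCV has them. Camera axes: x right, y down, z forward; pixel columns grow to the right and rows downward; lengths in m; the calibration is good to about 2 mm. A picture is of the moment at which its call begins. There is no depth.
- ctrl.close_job(): hands the job in, once; it reports no verdict.
The state is a dict: "t": time; "joints": joint angles; "qvel": joint speeds; "joint_efforts": joint torques, N m; "tcp_pos": TCP position; "tool_rot": TCP orientation; "wrist_force": force on the tool from outside, world axes, zero at the start; "moment": the same for the moment, N m; "width": finger opening in m.
Only numpy, scipy, OpenCV 4.12 (cv2) and the standard library are available. Lean on these libraries where they do the work, as an engineer would, in place of code of your own. Each camera call takes 0.05 s, during which the arm holds its last target. There are 200 camera calls.

### The job

Get the rice cooking: push the rice cooker's raised lid down by its front tab until it latches and stays shut by itself, then press the programme key (the small round key just left of the middle), let it come up, and press the start key (the big round key at the right end of the panel). Left and right are as seen from the robot, which the panel faces. Only push and press: do not press the other two keys, do not raise the lid further, and leave the bowl, teacup, strainer and spatula where they are.

Things in the scene. Friction and masses are not known exactly. Their poses are not given: they have to be found in the camera images.
- cooker: white rice cooker, 250 mm wide (y), 310 mm deep (x), fixed. Origin: centre of its underside on the counter; x points from its front (facing the robot) to its back, y to the left seen from the robot, z up. Shut, its domed lid has a 111 mm radius about x = +30 mm and tops out 200 mm up
- console (a point): centre of the grey console's upper face, at x = -126 mm, y = 0, z = 133 mm in the cooker's frame, axes as the cooker's. The face is 238 mm wide (y), 72 mm deep, sloped 0.262 rad (15 degrees), lower in front. One row of four round white keys, left to right: off (small), programme (small), [display and lid release], timer (small), start (big)
- release_pad (a point): centre of the top of the lid release, a white pad 56 mm wide and 20 mm deep behind the dark display, 8 mm proud of the console. Pressing it 4 mm or more unlatches the lid; it dips and springs back by itself when the lid snaps shut
- lid (a joint): lid angle, rad: 0 shut, larger = front higher. Starts 0.3 to 0.7 open, carried by a weak spring and hinge friction; let go unlatched it springs up again to 0.2 or more. Pushing down at the tab takes 1 to 2 N, then up to about 8 N at 0.05 to 0.03 rad as the latch gives way; it snaps under it at about 0.01 and a stop ends travel at -0.012 (2.7 mm lower at the tab). Latched it stays within 0.02 of 0
- lid_hinge (a point): middle of the lid's hinge axis, at x = +140 mm, y = 0, z = 143 mm in the cooker's frame; the axis runs along the cooker's y
- lid_tab (a point): centre of the flat upper face of the lid's front tab (about 35 mm deep before the dome begins, 90 mm wide), the place to push. It turns with the lid about the hinge (230 mm radius); lid shut: at x = -89 mm, y = 0, z = 169 mm in the cooker's frame, facing straight up. The tab's front edge is 17 mm farther forward
- key_program_top (a point): centre of the top face of the programme key: round, 18 mm across, 54 mm to the left of the middle, standing 7 mm proud of the console; z axis out of the console (15 degrees from vertical, towards the front). It goes in along -z
- key_start_top (a point): centre of the top face of the start key: round, 27 mm across, 92 mm to the right of the middle, standing 7 mm proud; axes as for the programme key
- key_program (a joint): how far the programme key is pressed in, m: 0 up, 0.0045 fully in (about 4.4 N); it springs back up when let go. It counts as pressed beyond 0.003
- key_start (a joint): the same for the start key
- key_off (a joint): the same for the off key: round, 18 mm across, left end of the row, 38 mm left of the programme key; leave it alone
- key_timer (a joint): the same for the timer key: round, 18 mm across, 38 mm to the left of the start key; leave it alone
- teacup: white ceramic teacup, 72 mm across, 70 mm high, standing on the counter to one side of the cooker's console; origin: centre of its underside
- strainer: small stainless mesh strainer, 102 mm across, 38 mm high, a thin handle 100 mm long along its -x (towards the robot); origin: centre of its underside, to the other side of the console
- wash_bowl: translucent plastic rice washing bowl, 210 mm across, 95 mm high, on the counter to the left of the cooker; origin: centre of its underside
- spatula: wooden rice spatula, about 200 mm long (its x, blade to +x), 8 mm thick, lying on the counter in front of the cooker; origin on its underside near the middle

How it is judged:
By the outcome, as a careful person would: the job done as asked, in the order asked, and still so for the second after the job is handed in, with the robot touching nothing.
It also fails if it takes over 48 s, if anything falls off the work surface, if the arm or the gripper's body presses on something with over 40 N, if the wrist force passes 120 N, or if a joint passes its speed limit or range.

## Working session

There is one attempt and no reset: what is moved stays moved. The work goes in short steps, Python scripts to look and compute and a tool call to move; the robot and the scene stay as the last step left them, time stands still between calls to the robot, and variables do not carry over. Pictures are saved under pics/ and viewed, about 8 in all and at most 12, crops included, and the job is handed in when it is done.

Besides the shell and the picture viewer there is one more tool, called after "Call:" as name(argument=value, ...) on one line, values as JSON. carry_out: Moves the arm, as the interface text tells. Its arguments: {"type":"object","properties":{"steps":{"type":"array","items":{"type":"array","items":{"type":"number"}}},"newtons":{"type":"number"}},"required":["steps"]}

```bash
mkdir -p pics; ls; python3 - <<'E'
from workcell import ctrl
import cv2,pickle
o=ctrl.get_obs();print(o)
for n in("scene","top"):
    s=ctrl.snapshot(n);pickle.dump(s,open(f"pics/{n}0.pkl","wb"));cv2.imwrite(f"pics/{n}0.png",s["frame"]);print(n,s["K"],cv2.Rodrigues(s["rvec"])[0],s["tvec"])
E
```

```text
pics
{'t': 0.0, 'joints': array([ 6.86402776e+01,  1.22252178e+01, -2.00983195e+00,  7.58312463e+01,
       -1.21712882e-05,  9.00000773e+01]), 'qvel': array([ 0.1371611 ,  0.06621721, -0.08415349, -0.05309067, -0.15526957,
        0.01511664]), 'joint_efforts': array([ 2.34819645e-04, -6.86163497e+01,  4.87121058e+01,  1.76168588e-02,
        8.60687419e-05,  1.39563565e-05]), 'tcp_pos': array([0.18205553, 0.46551389, 0.40420141]), 'tool_rot': array([[-9.31311594e-01,  3.64223196e-01, -4.21237860e-04],
       [ 3.64223440e-01,  9.31310971e-01, -1.07768378e-03],
       [-2.13990458e-07, -1.15708410e-03, -9.99999331e-01]]), 'wrist_force': array([-0.07036081, -0.07975379, -0.49162535]), 'moment': array([ 0.00673425,  0.03622782, -0.03014312]), 'width': 0.08544814068748902}
scene [[500.84340107   0.         314.13287906]
 [  0.         500.84340107 245.88731341]
 [  0.           0.           1.        ]] [[ 0.90644379 -0.4223224  -0.00185722]
 [-0.36643425 -0.78428776 -0.50061827]
 [ 0.20996571  0.45446287 -0.86566616]] [-0.51846061  0.30814623  1.01643019]
top [[575.79942858   0.         307.10747611]
 [  0.         575.79942858 244.5963912 ]
 [  0.           0.           1.        ]] [[ 0.00514819 -0.99977035  0.02080268]
 [-0.99823011 -0.00637055 -0.05912746]
 [ 0.05924641 -0.02046146 -0.99803366]] [0.04553769 0.59144218 1.36305653]
```

View pics/scene0.png

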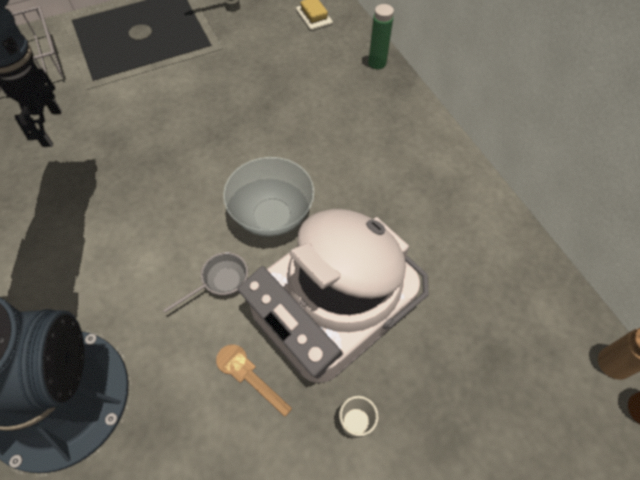

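View pics/top0.png

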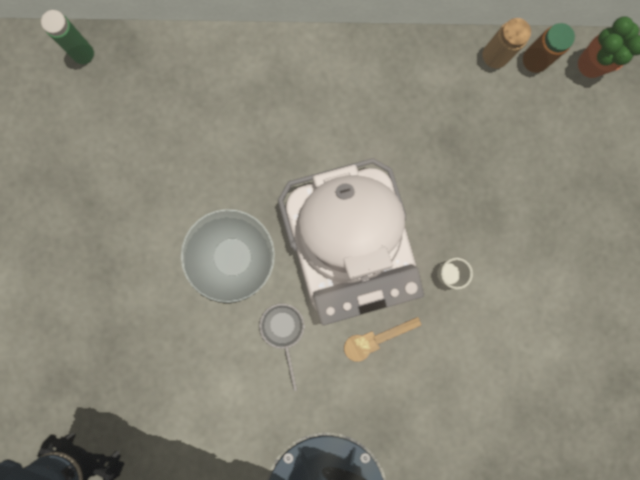

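The scene view shows the cooker with its keys at about (254,286), (267,299), (301,340) and (315,354). In the top view they are at (331,311), (347,306), (394,293) and (411,288). The tab is near (315,265) in the scene view and (369,263) in the top view. Next I'll refine the keys and triangulate them.

```bash
cat > h.py <<'E'
import cv2,numpy as np,pickle
def P(s): return s["K"]@np.c_[cv2.Rodrigues(s["rvec"])[0],np.ravel(s["tvec"])]
def tri(s1,p1,s2,p2):
    X=cv2.triangulatePoints(P(s1),P(s2),np.array(p1,float).T,np.array(p2,float).T);return (X[:3]/X[3]).T
def proj(s,X): return cv2.projectPoints(np.array(X,float).reshape(-1,1,3),s["rvec"],s["tvec"],s["K"],None)[0][:,0]
def blob(s,p,r=9):
    g=cv2.cvtColor(s["frame"],cv2.COLOR_BGR2GRAY).astype(float);x,y=map(int,p)
    w=g[y-r:y+r+1,x-r:x+r+1];t=(w.min()+w.max())/2
    n,l,st,c=cv2.connectedComponentsWithStats((w>t).astype('uint8'))
    k=l[r,r]
    if k==0:k=1+np.argmin(np.linalg.norm(c[1:]-r,axis=1))
    m=(l==k);m=cv2.dilate(m.astype('uint8'),np.ones((3,3)))>0
    W=np.clip(w-np.percentile(w,20),0,None)*m;yy,xx=np.mgrid[-r:r+1,-r:r+1]
    return [x+(W*xx).sum()/W.sum(),y+(W*yy).sum()/W.sum(),st[k,4]]
E
python3 - <<'E'
from h import *
a=pickle.load(open("pics/scene0.pkl","rb"));b=pickle.load(open("pics/top0.pkl","rb"))
A=[blob(a,p,7) for p in[(254,286),(267,299),(301,340),(315,354)]];B=[blob(b,p,7) for p in[(331,311),(347,306),(394,293),(411,288)]]
print(np.round(A,1),np.round(B,1),sep="\n")
X=tri(a,[p[:2] for p in A],b,[p[:2] for p in B]);print(X.round(4))
print("reproj",(proj(a,X)-np.array(A)[:,:2]).round(1),np.linalg.norm(np.diff(X,axis=0),axis=1))
d=X[0]-X[3];print("yaw",np.degrees(np.arctan2(d[1],d[0]))-90)
c=[cv2.resize(s["frame"][y:y+75,x:x+100],(800,600),interpolation=cv2.INTER_CUBIC)for s,x,y in((a,265,220),(b,320,210))]
cv2.imwrite("pics/c.png",cv2.resize(np.hstack(c),(800,300),interpolation=cv2.INTER_AREA))
E
```

```text
[[254.  285.1  60. ]
 [265.9 298.4  58. ]
 [301.7 338.7  65. ]
 [315.  353.7 161. ]]
[[330.  310.6  54. ]
 [346.8 305.8  47. ]
 [394.4 292.2  49. ]
 [410.9 287.6 112. ]]
[[ 0.4408  0.0008  0.1365]
 [ 0.4513 -0.0359  0.1367]
 [ 0.4811 -0.14    0.1365]
 [ 0.4915 -0.1765  0.1358]]
reproj [[-0.2  0. ]
 [-0.2  0. ]
 [-0.1  0. ]
 [-0.2  0. ]] [0.03815348 0.10831557 0.03788878]
yaw 15.970717172943637
```

View pics/c.png

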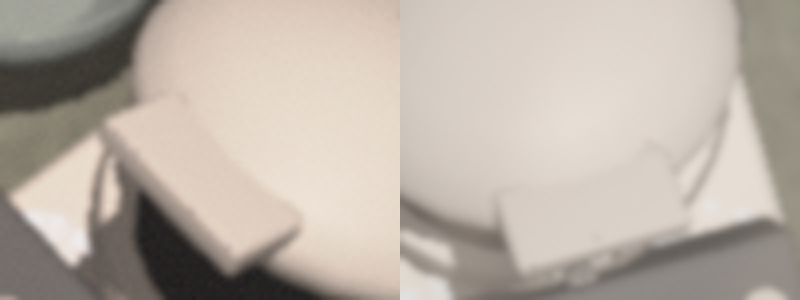

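The crop shows the tab's upper-face corners clearly in both views. I'll triangulate those next and work out the cooker frame and lid angle from them.

```bash
python3 - <<'E'
from h import *
a=pickle.load(open("pics/scene0.pkl","rb"));b=pickle.load(open("pics/top0.pkl","rb"))
A=[(265+x/4,220+y/4) for x,y in((105,122),(231,264),(185,95),(298,215))]
B=[(320+(x-400)/4,210+y/4) for x,y in((522,272),(690,222),(497,193),(655,148))]
X=tri(a,A,b,B);print(X.round(4),(proj(a,X)-A).round(1))
R=cv2.Rodrigues(np.array([0,0,np.radians(15.97)]))[0]
mid=np.array([.4661,-.0879,.1363])
L=(X-mid)@R; print("rel key-mid, cooker axes\n",L.round(4))
f=L[:2].mean(0)
for u in(-.013,-.0065,0):
    k=np.array([-.126+u*np.cos(.262)-.007*np.sin(.262),0,.133+u*np.sin(.262)+.007*np.cos(.262)])
    o=mid-R@k; q=f+k-[.14,0,.143]   # front edge rel hinge, xz
    q0=np.array([-.106-.14,0.,.169-.143])
    th=(np.arctan2(q[2],-q[0])-np.arctan2(q0[2],-q0[0]))
    print(u,"origin",o.round(4),"radius",np.hypot(q[0],q[2]).round(4),"exp",np.hypot(q0[0],q0[2]).round(4),"lid",th.round(3))
E
```

```text
[[ 0.5124 -0.031   0.2726]
 [ 0.536  -0.1139  0.2663]
 [ 0.5531 -0.0212  0.2507]
 [ 0.574  -0.0991  0.2534]] [[-0.8  0.1]
 [ 0.2 -0. ]
 [-1.9  0.3]
 [-0.6  0.1]]
rel key-mid, cooker axes
 [[ 0.0602  0.0419  0.1363]
 [ 0.06   -0.0442  0.13  ]
 [ 0.102   0.0402  0.1144]
 [ 0.1007 -0.0404  0.1171]]
-0.013 origin [ 6.011e-01 -4.930e-02 -1.000e-04] radius 0.254 exp 0.2474 lid 0.416
-0.0065 origin [ 0.595  -0.051  -0.0018] radius 0.2495 exp 0.2474 lid 0.435
0 origin [ 0.589  -0.0527 -0.0035] radius 0.245 exp 0.2474 lid 0.454
```

Call:
carry_out(steps=[[0,0,-35,0,0,0,-1],[0,0,-70,0,0,0,-1],[-28,-20,-70,0,0,0,-1],[-56,-40,-70,0,0,0,-1],[-84,-60,-70,0,0,0,-1]], newtons=40)

```text
t: 0.52
tcp_pos: [0.2388, 0.3784, 0.4748]
tool_rot: [[-0.932, 0.363, 0.0], [0.363, 0.932, 0.0], [-0.0, 0.0, -1.0]]
wrist_force: [0.6, 0.4, 0.2]
width: 0.0253
```

Call:
carry_out(steps=[[-30,-21,0,0,0,0,-1],[-60,-42,0,0,0,0,-1],[-90,-63,0,0,0,0,-1],[-120,-84,0,0,0,0,-1],[-150,-105,0,0,0,0,-1]])

```text
t: 0.93
tcp_pos: [0.3404, 0.2251, 0.4746]
tool_rot: [[-0.931, 0.364, -0.0], [0.364, 0.931, -0.0], [0.0, -0.0, -1.0]]
wrist_force: [0.1, 0.7, -0.1]
width: -0.0
```

Call:
carry_out(steps=[[-30,-21,0,0,0,0,-1],[-60,-42,0,0,0,0,-1],[-90,-63,0,0,0,0,-1],[-120,-84,0,0,0,0,-1],[-150,-105,0,0,0,0,-1]])

```text
t: 1.35
tcp_pos: [0.4419, 0.0725, 0.4746]
tool_rot: [[-0.931, 0.364, -0.0], [0.364, 0.931, 0.0], [0.0, -0.0, -1.0]]
wrist_force: [1.0, 1.0, 0.4]
width: -0.0003
```

Call:
carry_out(steps=[[-20,-14,0,0,0,-0.11,-1],[-40,-28,0,0,0,-0.22,-1],[-60,-40,0,0,0,-0.33,-1],[-60,-40,0,0,0,-0.44,-1],[-60,-40,0,0,0,-0.55,-1]])

```text
t: 1.77
tcp_pos: [0.4833, 0.0141, 0.4741]
tool_rot: [[-0.984, -0.18, -0.001], [-0.18, 0.984, -0.0], [0.001, 0.0, -1.0]]
wrist_force: [-0.0, -0.0, 0.8]
width: 0.0001
```

Call:
carry_out(steps=[[0,0,0,0,0,-0.1,-1],[0,0,0,0,0,-0.1,-1],[0,0,0,0,0,-0.1,-1]])

```text
t: 2.02
tcp_pos: [0.4827, 0.0152, 0.4745]
tool_rot: [[-0.963, -0.271, -0.0], [-0.271, 0.963, -0.0], [0.0, 0.0, -1.0]]
wrist_force: [0.3, 0.2, -0.7]
width: -0.0001
```

```bash
python3 - <<'E'
from h import *
from workcell import ctrl
o=ctrl.get_obs();print(o['t'],o['tcp_pos'],o['tool_rot'].round(4),o['wrist_force'],o['width'],o['joints'].round(1))
s=ctrl.snapshot("wrist");pickle.dump(s,open("pics/w1.pkl","wb"));cv2.imwrite("pics/w1.png",s["frame"])
s=ctrl.snapshot("top");pickle.dump(s,open("pics/t1.pkl","wb"))
E
```

```text
2.0167 [0.48267033 0.01521269 0.4745202 ] [[-9.627e-01 -2.706e-01 -4.000e-04]
 [-2.706e-01  9.627e-01 -0.000e+00]
 [ 4.000e-04  1.000e-04 -1.000e+00]] [ 0.31651687  0.16663788 -0.70812785] -8.07904513728969e-05 [  1.8  10.2   5.6  85.4  -0.  -13.9]
```

View pics/w1.png

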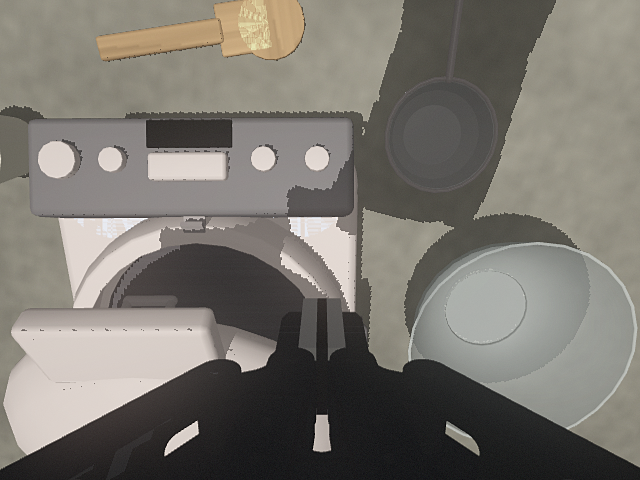

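The wrist picture shows the key row at row 159, with the programme key at (263,158) and the start key at (58,160). The console runs from row 119 to row 216. The tab's top front edge is at about row 332 and the lower edge of its front face at about 308, so my earlier "front edge" may have been the lower one. I'll check that with rays.

```bash
python3 - <<'E'
from h import *
from scipy.optimize import brentq
w=pickle.load(open("pics/w1.pkl","rb"));a=pickle.load(open("pics/scene0.pkl","rb"))
W=[blob(w,p,24 if i==0 else 18) for i,p in enumerate([(58,160),(112,159),(263,158),(317,157)])];print(np.round(W,1))
A=[blob(a,p,7) for p in[(315,354),(301,340),(267,299),(254,286)]]
X=tri(w,[p[:2] for p in W],a,[p[:2] for p in A]);print(X.round(4))
def ray(s,p):
    Rm=cv2.Rodrigues(s["rvec"])[0];c=-Rm.T@np.ravel(s["tvec"]);d=Rm.T@np.linalg.inv(s["K"])@[*p,1];return c,d/np.linalg.norm(d)
d=X[3]-X[0];yaw=np.arctan2(d[1],d[0])-np.pi/2;print("yaw",np.degrees(yaw),"cam",ray(w,(0,0))[0])
R=cv2.Rodrigues(np.array([0,0,yaw]))[0]
for mid in ((X[0]+X[3])/2,np.array([.4661,-.0879,.1363])):
    n=R@[-np.sin(.262),0,np.cos(.262)];sx=R@[np.cos(.262),0,np.sin(.262)]
    u=[]
    for p in((190,119),(190,216)):
        c,v=ray(w,p);q=c+v*((mid-.007*n-c)@n)/(v@n);u.append((q-mid)@sx)
    print("mid",mid.round(4),"front/back u rel keys",np.round(u,4))
    u=-np.mean(u)
    k=np.array([-.126+u*np.cos(.262)-.007*np.sin(.262),0,.133+u*np.sin(.262)+.007*np.cos(.262)])
    o=mid-R@k;print("u",u,"origin",o.round(4))
    for px in((118,332),(118,308)):
        c,v=ray(w,px);C=R.T@(c-o)-[.14,0,.143];V=R.T@v
        # ray in xz crossing circle (y of pixel not needed exactly)
        for r in(.2474,.2458):
            B=C[[0,2]]@V[[0,2]];D=V[[0,2]]@V[[0,2]];E=C[[0,2]]@C[[0,2]]-r*r
            for t in np.roots([D,2*B,E]):
                q=C+t*V;print(px,r,"y",q[1].round(4),"th",(np.arctan2(q[2],-q[0])-np.arctan2(.026,.246)).round(3),end=" | ")
        print()
E
```

```text
[[  55.8  159.2 1097. ]
 [ 109.6  159.   478. ]
 [ 262.5  158.3  478. ]
 [ 316.4  158.1  479. ]]
[[ 0.4912 -0.1774  0.1387]
 [ 0.4808 -0.1409  0.1388]
 [ 0.4512 -0.0371  0.1392]
 [ 0.4408 -0.0007  0.1393]]
yaw 15.92969628694894 cam [ 0.41222951 -0.00468286  0.44369224]
mid [ 0.466  -0.0891  0.139 ] front/back u rel keys [-0.0299  0.0398]
u -0.0049588860918549586 origin [ 5.935e-01 -5.270e-02  5.000e-04]
(118, 332) 0.2474 y -0.1965 th -1.648 | (118, 332) 0.2474 y 0.0053 th 0.451 | (118, 332) 0.2458 y -0.1956 th -1.644 | (118, 332) 0.2458 y 0.0045 th 0.447 | 
(118, 308) 0.2474 y -0.189 th -1.487 | (118, 308) 0.2474 y 0.0012 th 0.4 | (118, 308) 0.2458 y -0.188 th -1.482 | (118, 308) 0.2458 y 0.0003 th 0.395 | 
mid [ 0.4661 -0.0879  0.1363] front/back u rel keys [-0.0303  0.04  ]
u -0.0048344508823055694 origin [ 0.5935 -0.0515 -0.0022]
(118, 332) 0.2474 y -0.1991 th -1.652 | (118, 332) 0.2474 y 0.0033 th 0.456 | (118, 332) 0.2458 y -0.1982 th -1.649 | (118, 332) 0.2458 y 0.0025 th 0.452 | 
(118, 308) 0.2474 y -0.1916 th -1.491 | (118, 308) 0.2474 y -0.0008 th 0.404 | (118, 308) 0.2458 y -0.1907 th -1.487 | (118, 308) 0.2458 y -0.0017 th 0.399 |
```

The cooker frame is consistent: origin about (0.5935, -0.052, 0), yaw 15.95°, lid about 0.45 rad, key tops at z about 0.1385. I'll move over the tab and come down onto it.

Call:
carry_out(steps=[[-9,-32,0,0,0,0,-1],[-19,-64,0,0,0,0,-1],[-28,-95,0,0,0,0,-1],[-28,-95,8,0,0,0,-1],[-28,-95,8,0,0,0,-1]])

```text
t: 2.53
tcp_pos: [0.5361, -0.0695, 0.465]
tool_rot: [[-0.963, -0.27, -0.002], [-0.27, 0.963, 0.0], [0.002, 0.001, -1.0]]
wrist_force: [0.0, 0.1, 0.3]
width: -0.0
```

Call:
carry_out(steps=[[0,0,6,0,0,0,-1],[0,0,12,0,0,0,-1],[1,0,18,0,0,0,-1],[3,0,24,0,0,0,-1],[3,0,24,0,0,0,-1]])

```text
t: 2.95
tcp_pos: [0.5321, -0.0688, 0.4417]
tool_rot: [[-0.962, -0.274, -0.001], [-0.274, 0.962, 0.0], [0.001, 0.001, -1.0]]
wrist_force: [-0.2, 0.2, 0.4]
width: -0.0002
```

```bash
python3 - <<'E'
from h import *
from workcell import ctrl
o=ctrl.get_obs();print(o['t'],o['tcp_pos'],o['wrist_force'],o['moment'])
a=ctrl.snapshot("scene")["frame"][200:320,220:380];b=ctrl.snapshot("wrist")["frame"]
cv2.imwrite("pics/p2.png",np.hstack([cv2.resize(a,(400,300),interpolation=cv2.INTER_CUBIC),cv2.resize(b,(400,300),interpolation=cv2.INTER_AREA)]))
E
```

```text
2.95 [ 0.53206525 -0.06883166  0.4416695 ] [-0.15907022  0.21079201  0.35266578] [-0.03643313  0.00562986 -0.02363605]
```

View pics/p2.png

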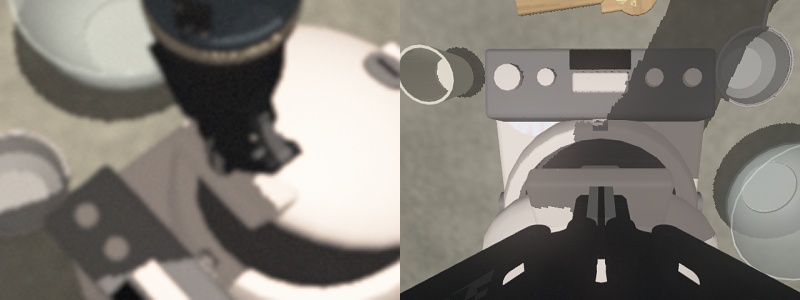

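The tip hangs over the middle of the tab, just behind its front edge (wrist half at about (600,187)), and it isn't loaded yet. I'll push down along the arc.

Call:
carry_out(steps=[[2,0,6,0,0,0,-1],[5,0,12,0,0,0,-1],[7,0,18,0,0,0,-1],[9,0,24,0,0,0,-1],[11,0,30,0,0,0,-1]])

```text
t: 3.47
tcp_pos: [0.5218, -0.0724, 0.412]
tool_rot: [[-0.962, -0.274, -0.0], [-0.274, 0.962, 0.0], [0.0, 0.0, -1.0]]
wrist_force: [-0.4, -0.6, 1.5]
width: -0.0001
```

Call:
carry_out(steps=[[2,0,6,0,0,0,-1],[4,0,12,0,0,0,-1],[6,0,18,0,0,0,-1],[7,0,24,0,0,0,-1],[8,0,30,0,0,0,-1]])

```text
t: 3.88
tcp_pos: [0.5143, -0.0745, 0.3821]
tool_rot: [[-0.962, -0.274, -0.0], [-0.274, 0.962, 0.0], [0.0, 0.0, -1.0]]
wrist_force: [-0.6, 0.3, 1.6]
width: 0.0002
```

Call:
carry_out(steps=[[1,0,4,0,0,0,-1],[2,0,8,0,0,0,-1],[3,0,12,0,0,0,-1],[4,0,16,0,0,0,-1],[4,0,20,0,0,0,-1]])

```text
t: 4.3
tcp_pos: [0.5105, -0.0756, 0.3624]
tool_rot: [[-0.962, -0.274, 0.0], [-0.274, 0.962, -0.0], [-0.0, -0.0, -1.0]]
wrist_force: [-1.4, 0.5, 1.1]
width: -0.0
```

```bash
python3 - <<'E'
from h import *
from workcell import ctrl
o=ctrl.get_obs();p=o['tcp_pos'];R=cv2.Rodrigues(np.array([0,0,np.radians(15.95)]))[0]
print(o['t'],p,o['wrist_force'],o['moment'],"tip cooker",R.T@(p+.173*o['tool_rot'][:,2]-[.5935,-.052,0]))
E
```

```text
4.3 [ 0.51053917 -0.07563684  0.36243687] [-1.42269792  0.54637879  1.13910572] [-0.06757187  0.20679438 -0.02540351] tip cooker [-8.62283895e-02  5.55130887e-05  1.89436871e-01]
```

Call:
carry_out(steps=[[1,0,3,0,0,0,-1],[1,0,6,0,0,0,-1],[2,0,9,0,0,0,-1],[2,0,12,0,0,0,-1],[2,0,14,0,0,0,-1]])

```text
t: 4.72
tcp_pos: [0.5086, -0.0762, 0.3486]
tool_rot: [[-0.962, -0.274, 0.0], [-0.274, 0.962, -0.0], [-0.0, -0.0, -1.0]]
wrist_force: [-3.0, -1.3, 3.7]
width: 0.0002
```

Call:
carry_out(steps=[[0,0,1.5,0,0,0,-1],[0,0,3,0,0,0,-1],[0,0,4.5,0,0,0,-1],[0,0,6,0,0,0,-1],[0,0,6,0,0,0,-1]])

```text
t: 5.13
tcp_pos: [0.5087, -0.0761, 0.3424]
tool_rot: [[-0.962, -0.274, -0.0], [-0.274, 0.962, 0.0], [0.0, 0.0, -1.0]]
wrist_force: [0.7, -0.8, 0.4]
width: -0.0001
```

The force dropped as the tip reached z ≈ 0.169, which suggests the latch caught. I'll push a little further to make sure.

Call:
carry_out(steps=[[0,0,1,0,0,0,-1],[0,0,2,0,0,0,-1],[0,0,2.5,0,0,0,-1],[0,0,2.5,0,0,0,-1]])

```text
t: 5.47
tcp_pos: [0.5087, -0.0762, 0.3401]
tool_rot: [[-0.962, -0.274, -0.0], [-0.274, 0.962, -0.0], [0.0, -0.0, -1.0]]
wrist_force: [-0.4, -0.5, 1.5]
width: -0.0001
```

Call:
carry_out(steps=[[0,0,0.8,0,0,0,-1],[0,0,1.6,0,0,0,-1],[0,0,1.6,0,0,0,-1]])

```text
t: 5.72
tcp_pos: [0.5086, -0.0762, 0.3395]
tool_rot: [[-0.962, -0.274, 0.001], [-0.274, 0.962, -0.0], [-0.001, -0.0, -1.0]]
wrist_force: [-7.1, 0.4, 15.0]
width: 0.0
```

That's the stop, at 15 N. Backing off to see whether it stays shut.

Call:
carry_out(steps=[[0,0,-5,0,0,0,-1],[0,0,-20,0,0,0,-1],[15,0,-40,0,0,0,-1],[40,0,-60,0,0,0,-1],[70,0,-60,0,0,0,-1]])

```text
t: 6.13
tcp_pos: [0.4419, -0.0954, 0.4015]
tool_rot: [[-0.962, -0.275, 0.004], [-0.275, 0.962, -0.001], [-0.004, -0.002, -1.0]]
wrist_force: [0.5, -1.2, 0.7]
width: 0.0002
```

```bash
python3 - <<'E'
from h import *
from workcell import ctrl
o=ctrl.get_obs();p=o['tcp_pos'];R=cv2.Rodrigues(np.array([0,0,np.radians(15.95)]))[0]
print(o['t'],p,o['wrist_force'],"tip cooker",R.T@(p+.173*o['tool_rot'][:,2]-[.5935,-.052,0]))
sw=ctrl.snapshot("wrist");pickle.dump(sw,open("pics/w3.pkl","wb"))
a=ctrl.snapshot("scene")["frame"][200:380,220:460]
cv2.imwrite("pics/p3.png",np.hstack([cv2.resize(a,(400,300),interpolation=cv2.INTER_CUBIC),cv2.resize(sw["frame"],(400,300),interpolation=cv2.INTER_AREA)]))
# predicted tab front corners if shut
print(proj(sw,[R@[-.106,y,.169]+[.5935,-.052,0] for y in(-.045,.045)]).round(1))
E
```

```text
6.1333 [ 0.44189337 -0.09536146  0.40150736] [ 0.53791627 -1.15774635  0.71701465] tip cooker [-0.15703952 -0.00034272  0.22850885]
[[239.2 357. ]
 [407.  357.1]]
```

View pics/p3.png

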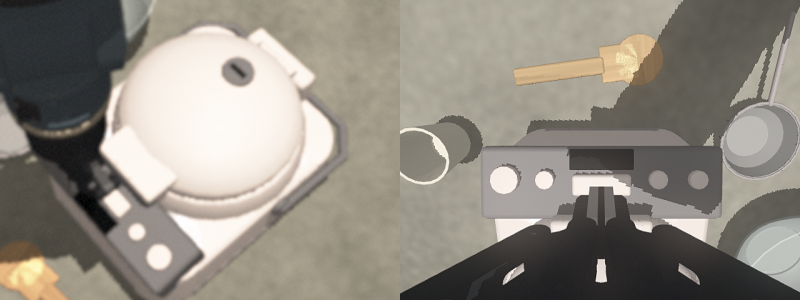

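The lid stays shut in the scene view. The tip is clear above the display, and the keys are visible. I'll tilt 15° and line up over the programme key.

Call:
carry_out(steps=[[8,18,0,0,-0.09,0,-1],[16,36,0,0,-0.18,0,-1],[25,54,0,0,-0.262,0,-1],[25,54,25,0,-0.262,0,-1],[25,54,45,0,-0.262,0,-1]])

```text
t: 6.65
tcp_pos: [0.402, -0.0496, 0.3538]
tool_rot: [[-0.928, -0.274, 0.253], [-0.265, 0.962, 0.071], [-0.263, -0.001, -0.965]]
wrist_force: [0.2, -0.1, -1.2]
width: -0.0002
```

Call:
carry_out(steps=[[0,0,0,0,0,0,-1],[0,0,0,0,0,0,-1]])

```text
t: 6.82
tcp_pos: [0.4024, -0.0501, 0.3535]
tool_rot: [[-0.929, -0.274, 0.248], [-0.264, 0.962, 0.071], [-0.258, 0.001, -0.966]]
wrist_force: [-0.1, 0.3, 0.3]
width: 0.0004
```

```bash
cat > st.py <<'E'
from h import *
from workcell import ctrl
o=ctrl.get_obs();p=o['tcp_pos'];T=o['tool_rot'];R=cv2.Rodrigues(np.array([0,0,np.radians(15.95)]))[0]
O=np.array([.5935,-.052,0])
tip=p+.173*T[:,2]
print(o['t'],p,o['wrist_force'].round(2),"tip cooker",(R.T@(tip-O)).round(4),"tool in cooker\n",(R.T@T).round(3))
for n,y in(("prog",.054),("start",-.092)):
    k=O+R@[-.1326,y,.1385]; print(n,"tip->key in tool mm",((k-tip)@T*1e3).round(1))
E
python3 st.py; python3 - <<'E'
from h import *
from workcell import ctrl
sw=ctrl.snapshot("wrist");pickle.dump(sw,open("pics/w4.pkl","wb"))
a=ctrl.snapshot("top")["frame"][250:350,290:450]
cv2.imwrite("pics/p4.png",np.hstack([cv2.resize(a,(400,300),interpolation=cv2.INTER_CUBIC),cv2.resize(sw["frame"],(400,300),interpolation=cv2.INTER_AREA)]))
E
```

```text
6.8167 [ 0.40244729 -0.05009217  0.35348134] [-0.12  0.35  0.32] tip cooker [-0.1386  0.0544  0.1863] tool in cooker
 [[-0.966  0.001  0.258]
 [ 0.001  1.     0.   ]
 [-0.258  0.001 -0.966]]
prog tip->key in tool mm [ 6.5 -0.4 47.8]
start tip->key in tool mm [   6.4 -146.4   47.7]
```

View pics/p4.png

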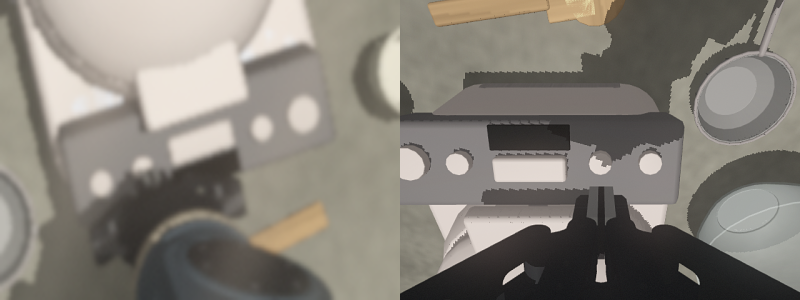

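The tip is laterally aligned with the programme key (seen at (600,162) in the wrist half) and the lid is still shut. I'll approach along the key axis.

Call:
carry_out(steps=[[6.5,0,10,0,0,0,-1],[6.5,0,25,0,0,0,-1],[6.5,0,38,0,0,0,-1],[6.5,0,43,0,0,0,-1],[6.5,0,45,0,0,0,-1]])

```text
t: 7.33
tcp_pos: [0.4082, -0.0488, 0.3085]
tool_rot: [[-0.929, -0.274, 0.249], [-0.264, 0.962, 0.071], [-0.259, 0.0, -0.966]]
wrist_force: [0.1, 0.4, -0.2]
width: 0.0002
```

```bash
python3 st.py
```

```text
7.3333 [ 0.40815309 -0.04876961  0.30850145] [ 0.06  0.37 -0.2 ] tip cooker [-0.1326  0.054   0.1414] tool in cooker
 [[-0.966  0.001  0.259]
 [ 0.001  1.    -0.   ]
 [-0.259  0.    -0.966]]
prog tip->key in tool mm [ 0.8 -0.   2.8]
start tip->key in tool mm [   0.6 -146.     2.8]
```

Call:
carry_out(steps=[[0.5,0,1.5,0,0,0,-1],[0.5,0,3,0,0,0,-1],[0.5,0,4.5,0,0,0,-1],[0.5,0,5.5,0,0,0,-1],[0.5,0,5.5,0,0,0,-1]])

```text
t: 7.75
tcp_pos: [0.4089, -0.0485, 0.3034]
tool_rot: [[-0.929, -0.274, 0.25], [-0.264, 0.962, 0.071], [-0.26, -0.0, -0.966]]
wrist_force: [0.1, -0.3, 3.7]
width: 0.0001
```

Call:
carry_out(steps=[[0,0,0.7,0,0,0,-1],[0,0,1.4,0,0,0,-1],[0,0,1.4,0,0,0,-1]])

```text
t: 8.0
tcp_pos: [0.4093, -0.0484, 0.302]
tool_rot: [[-0.929, -0.274, 0.25], [-0.264, 0.962, 0.071], [-0.26, -0.0, -0.966]]
wrist_force: [1.6, -1.0, 5.4]
width: -0.0
```

Call:
carry_out(steps=[[0,0,0.5,0,0,0,-1],[0,0,1,0,0,0,-1],[0,0,1,0,0,0,-1]])

```text
t: 8.25
tcp_pos: [0.4094, -0.0484, 0.3015]
tool_rot: [[-0.929, -0.274, 0.25], [-0.264, 0.962, 0.071], [-0.26, -0.001, -0.966]]
wrist_force: [-6.2, -2.4, 18.3]
width: -0.0001
```

```bash
python3 st.py
```

```text
8.25 [ 0.40941499 -0.04840127  0.30147037] [-6.17 -2.36 18.31] tip cooker [-0.131   0.0539  0.1344] tool in cooker
 [[-0.966  0.001  0.26 ]
 [ 0.001  1.    -0.001]
 [-0.26  -0.001 -0.966]]
prog tip->key in tool mm [ 0.5  0.1 -4.3]
start tip->key in tool mm [   0.3 -145.9   -4.2]
```

The programme key bottomed out, with travel of about 4.3 mm and the force at 18 N. I'll let it up, retract and move to the start key.

Call:
carry_out(steps=[[0,0,-4,0,0,0,-1],[0,0,-12,0,0,0,-1],[0,0,-25,0,0,0,-1],[0,0,-40,0,0,0,-1],[0,0,-40,0,0,0,-1]])

```text
t: 8.67
tcp_pos: [0.3992, -0.0513, 0.3415]
tool_rot: [[-0.929, -0.274, 0.251], [-0.264, 0.962, 0.071], [-0.261, -0.001, -0.965]]
wrist_force: [1.2, 0.0, 0.7]
width: -0.0001
```

```bash
python3 - <<'E'
from h import *
from workcell import ctrl
w=pickle.load(open("pics/w4.pkl","rb"));sw=ctrl.snapshot("wrist");pickle.dump(sw,open("pics/w5.pkl","wb"))
cv2.imwrite("pics/p5.png",cv2.resize(sw["frame"][200:340],(800,175)))
R=cv2.Rodrigues(np.array([0,0,np.radians(15.95)]))[0]
print(proj(sw,[R@[-.1326,y,.1385]+[.5935,-.052,0] for y in(.092,.054,-.054,-.092)]).round(1))
E
```

```text
[[ 4.068e+02  2.833e+02]
 [ 3.226e+02  2.834e+02]
 [ 8.370e+01  2.836e+02]
 [-3.000e-01  2.836e+02]]
```

View pics/p5.png

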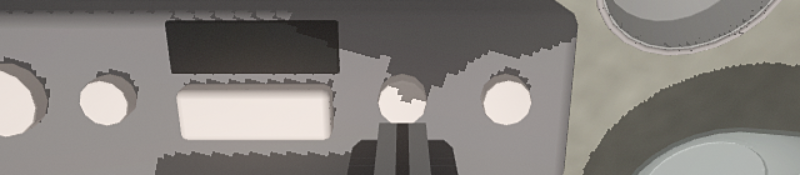

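Call:
carry_out(steps=[[0,-30,0,0,0,0,-1],[0,-60,0,0,0,0,-1],[0,-90,0,0,0,0,-1],[0,-120,0,0,0,0,-1],[0,-146,0,0,0,0,-1]])

```text
t: 9.13
tcp_pos: [0.4393, -0.1932, 0.3383]
tool_rot: [[-0.929, -0.273, 0.248], [-0.264, 0.962, 0.071], [-0.258, 0.001, -0.966]]
wrist_force: [0.5, 0.9, 0.4]
width: 0.0001
```

Call:
carry_out(steps=[[0,0,0,0,0,0,-1],[0,0,0,0,0,0,-1]])

```text
t: 9.3
tcp_pos: [0.4391, -0.1924, 0.3381]
tool_rot: [[-0.93, -0.272, 0.247], [-0.262, 0.962, 0.071], [-0.258, 0.001, -0.966]]
wrist_force: [-0.5, -0.2, 0.0]
width: -0.0002
```

```bash
python3 st.py
```

```text
9.3 [ 0.43909738 -0.1924098   0.33811012] [-0.49 -0.19  0.01] tip cooker [-0.1425 -0.0925  0.1709] tool in cooker
 [[-0.966  0.003  0.258]
 [ 0.003  1.     0.001]
 [-0.258  0.001 -0.966]]
prog tip->key in tool mm [ -0.7 146.5  34. ]
start tip->key in tool mm [-1.2  0.5 33.9]
```

The crop shows the programme key back up at the same height as its neighbours. Its centre is at about (322,280) in the frame, against a predicted (322.6,283). The tip is now over the start key, so I'll press it.

Call:
carry_out(steps=[[-1,0,12,0,0,0,-1],[-1,0,24,0,0,0,-1],[-1,0,30,0,0,0,-1],[-1,0,32,0,0,0,-1],[-1,0,32,0,0,0,-1]])

```text
t: 9.72
tcp_pos: [0.4479, -0.1883, 0.3082]
tool_rot: [[-0.929, -0.274, 0.248], [-0.265, 0.962, 0.072], [-0.258, 0.001, -0.966]]
wrist_force: [-0.4, 0.4, -0.1]
width: -0.0002
```

Call:
carry_out(steps=[[0,0,1.5,0,0,0,-1],[0,0,3,0,0,0,-1],[0,0,4.5,0,0,0,-1],[0,0,5.5,0,0,0,-1],[0,0,5.5,0,0,0,-1]])

```text
t: 10.13
tcp_pos: [0.4496, -0.1887, 0.3036]
tool_rot: [[-0.929, -0.274, 0.25], [-0.264, 0.962, 0.071], [-0.26, -0.0, -0.966]]
wrist_force: [0.2, 2.4, 4.4]
width: -0.0001
```

```bash
python3 st.py
```

```text
10.1333 [ 0.44964074 -0.18865219  0.30356352] [0.2  2.42 4.39] tip cooker [-0.131  -0.0919  0.1365] tool in cooker
 [[-0.966  0.001  0.26 ]
 [ 0.001  1.    -0.   ]
 [-0.26  -0.    -0.966]]
prog tip->key in tool mm [  1.2 145.9  -2.4]
start tip->key in tool mm [ 1.1 -0.1 -2.4]
```

Call:
carry_out(steps=[[0,0,0.8,0,0,0,-1],[0,0,1.6,0,0,0,-1],[0,0,1.6,0,0,0,-1]])

```text
t: 10.38
tcp_pos: [0.45, -0.1885, 0.302]
tool_rot: [[-0.929, -0.274, 0.25], [-0.264, 0.962, 0.071], [-0.26, -0.0, -0.966]]
wrist_force: [-0.5, 2.3, 6.0]
width: 0.0003
```

Call:
carry_out(steps=[[0,0,0.5,0,0,0,-1],[0,0,0.9,0,0,0,-1],[0,0,0.9,0,0,0,-1]])

```text
t: 10.63
tcp_pos: [0.4501, -0.1885, 0.3017]
tool_rot: [[-0.929, -0.274, 0.25], [-0.264, 0.962, 0.071], [-0.26, -0.0, -0.966]]
wrist_force: [-7.6, 2.9, 17.6]
width: -0.0001
```

```bash
python3 st.py
```

```text
10.6333 [ 0.45014903 -0.18849984  0.30171084] [-7.58  2.9  17.57] tip cooker [-0.1304 -0.092   0.1347] tool in cooker
 [[-0.966  0.001  0.26 ]
 [ 0.001  1.    -0.001]
 [-0.26  -0.    -0.966]]
prog tip->key in tool mm [  1.3 146.   -4.4]
start tip->key in tool mm [ 1.1 -0.  -4.3]
```

The start key bottomed out the same way. I'll retract well clear and take a last look.

Call:
carry_out(steps=[[0,0,-4,0,0,0,-1],[0,0,-15,0,0,0,-1],[0,0,-40,0,0,0,-1],[0,0,-75,0,0,0,-1],[0,0,-110,0,0,0,-1]])

```text
t: 11.05
tcp_pos: [0.4219, -0.1961, 0.4077]
tool_rot: [[-0.93, -0.274, 0.247], [-0.264, 0.962, 0.071], [-0.257, 0.001, -0.966]]
wrist_force: [1.4, -0.8, -0.8]
width: 0.0001
```

Call:
carry_out(steps=[[0,0,0,0,0,0,-1],[0,0,0,0,0,0,-1],[0,0,0,0,0,0,-1]])

```text
t: 11.3
tcp_pos: [0.4226, -0.1963, 0.4067]
tool_rot: [[-0.929, -0.273, 0.249], [-0.264, 0.962, 0.071], [-0.259, 0.0, -0.966]]
wrist_force: [0.9, -0.3, -0.4]
width: 0.0001
```

```bash
python3 st.py | head -1; python3 - <<'E'
from h import *
from workcell import ctrl
w=ctrl.snapshot("wrist")["frame"];a=ctrl.snapshot("scene")["frame"]
cv2.imwrite("pics/p6.png",np.hstack([cv2.resize(f,(400,300),interpolation=cv2.INTER_AREA) for f in(a,w)]))
E
```

```text
11.3 [ 0.42257984 -0.19634049  0.40674847] [ 0.89 -0.31 -0.42] tip cooker [-0.1593 -0.0919  0.2396] tool in cooker
```

View pics/p6.png

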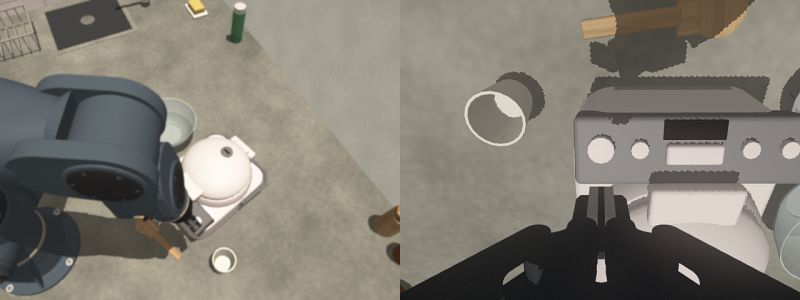

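The last look shows the lid shut with its tab level over the console (about (697,205) in the wrist half) and all four keys up. The teacup, spatula and bowl are where they were, and the arm is clear with no contact force.

```bash
python3 -c "
from workcell import ctrl
print(ctrl.close_job())"
```

```text
the job is handed in; nothing more can be done
None
```

I pushed the lid down by its tab from about 0.45 rad to its stop. It latched and was still shut in every later picture. I then pressed the programme key fully in (about 4.3 mm, 18 N at the bottom), let it come up, and did the same with the start key (about 4.3 mm, 17.6 N). The arm finished at 11.3 s, well clear of everything.

- **Last checks:** the final pictures show the lid shut and all four keys up. The bowl, teacup and spatula look unmoved; I judged this by eye and did not measure it. The strainer was mostly out of view in the last picture, but the arm never went near it. The wrist force was about 1 N, which is sensor noise.
- **What disagreed:** the first triangulation put the key tops about 2.5 mm too low and mistook the tab's lower front edge for its upper one. The wrist view corrected both before any contact, and the depths where I met the lid stop and the keys agreed with the corrected values to within about 0.5 mm.

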